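Change over the spray stand

ROBOT

A 7-joint arm with a two-finger parallel gripper is mounted at the origin on the work surface. World frame = base frame: x ahead of the robot, y to its left, z up, the work surface at z = 0. Lengths are in m, angles in rad, forces in N, time in s.
With the tool pointing down it reaches from about 0.425 to 0.925 m from the base axis. Payload 6.8 kg.
Tool frame: the origin (TCP) lies on the front face of the gripper's body, between the roots of the fingers; the fingertips stand 73 mm ahead of it and the grasp point (between the pads) lies 54 mm ahead of it (env.nose_length is the distance from the TCP to the fingertips, in m); z points along the fingers, y is the line along which they close (so a half turn about z gives the same grasp; the last joint's range is limited). The gripper opens to 85 mm and grips with 20 to 120 N. Pads are 22 mm wide; open, the fingers measure 114 mm over their backs; the gripper's body (76 mm by 85 mm) begins 54 mm behind the grasp point. The pads swing forward as they close: fully open they stand 13 mm farther back than shut.
Start: joints at [1.057, 0.477, 0.022, 1.555, -0.011, 1.109, -0.083], TCP at [0.266, -0.62, 0.304] pointing down, gripper open.
Joint ranges: [-2.96, 2.96], [-0.34, 2.1], [-1.41, 1.46], [0.24, 2.44], [-1.37, 4.51], [0.17, 1.92], [-2.96, 2.96]. Speed limits (rad/s): [2.39, 2.39, 3.14, 3.14, 3.14, 3.14, 3.14].

INTERFACE

Orientations are given as a unit quaternion [w, x, y, z].
In Python, from cell import env, kin, camera, calibration, job gives the robot as it stands. The module is installed in compiled form; this text tells all that it offers. Calls block until the motion is done:
- env.reach(position, orientation): joint-space move of the TCP to a pose.
- env.movel(position, velocity=0.15, rot=None, stop_force=None): straight line of the TCP; rot=None keeps the orientation; velocity is the mean speed in m/s. With stop_force (N) it stops when the force on the tool has changed by that much, and returns True; else False.
- env.goto_joints(angles): joint-space move.
- env.grip(opening, f_grip=None): finger opening in m; f_grip is the grip in N (None keeps the last); returns when the fingers have stopped.
- env.dwell(seconds).
- kin.inverse_kinematics(position, orientation): joint angles nearest the present ones, or None.
- env.get_state(): the state.
- camera(name): name is "scene" or "top" or "wrist"; returns (picture, depth): 420x560x3 uint8, blue, green, red; 420x560 float32, m along the optical axis (not along the pixel's ray), 0 where there is no reading.
- calibration(name): a dict with "fx", "fy", "cx", "cy" (pixels), "k1" (the pictures are not rectified: a ray, as slopes to the right and down, at radius r is drawn at 1 + k1 r^2 times it, then the intrinsics apply), "rvec" (rotation vector, rad) and "tvec" (3), from world to camera coordinates, as OpenCV has them. Camera axes: x right, y down, z forward; pixel columns grow to the right and rows downward; lengths in m; the calibration is good to about 2 mm. A picture is of the moment at which its call begins: read the wrist's pose just before it. calibration takes no time and is no camera call; for the wrist camera it gives the pose at the moment of the call.
A pose or a line that the arm cannot do raises env.PlanningError and nothing moves.
- job.job_done(): hands the job in; it is judged then, once.
The state is a dict: "time": time; "qpos": joint angles; "joint_velocities": joint speeds; "joint_torque": joint torques, N m; "tcp_pos": TCP position; "orientation": TCP orientation; "force": force on the tool from outside, world axes, zero at the start; "torque": the same for the moment, N m; "opening": finger opening in m; "gripper_force": force on a finger pad.
Only numpy, scipy, OpenCV 4.12 (cv2) and the standard library are available. Lean on these libraries where they do the work, as an engineer would, in place of code of your own. Each camera call takes 0.05 s, during which the arm holds its last target. There are 200 camera calls.

TASK

The coated headstock piece on the sloped spray stand is ready to dry: take it off and lay it flat, coated face (with the dark holes) up, across both rails of the drying rack, clear of the slab already there. Then put the bare neck heel from the bench on the sloped stand in its place, grooved face up, lying flat and centred along the narrow slope with its square end against the lip. Then press the blow-off pedal down to its stop and let it spring back. Set both pieces down gently instead of letting them fall, and leave everything else where it is.

Things in the scene. Friction and masses are not known exactly. Their poses are not given: they have to be found in the camera images.
- headstock: brown wooden guitar headstock piece, 24 thick, 160 long: a straight bar 44 wide over its whole length, widened to 62 from x = +24 to +80 mm. Dark tuner holes and a dark nut line on its top face. Origin at the centre of the bar's underside, x along it to the wide head end, z out of the top face. About 130 g. At the start it lies on the sloped stand, narrow end against the lip, wide end up.
- heel: brown wooden guitar neck heel, 44 wide, 150 long, 24 thick, one end square (x = -75 mm), the other rounded (x = +75 mm), with a dark groove line along its top face. Origin at the centre of its underside, x towards the round end, z out of the top face. About 110 g. At the start it lies flat on the bench.
- heel_round (a point): tip of the heel's round end, at half its thickness
- stand: fixed spray stand, dark steel with an aluminium spine. Base plate 220 x 90 x 16; above it a bare spine only 30 wide, 178 long and 14 thick, sloping at 35 degrees: it rises along the stand's +x from a surface height of 70 to about 168; two posts 24 wide under it, no part but the base wider than the spine. Origin at the centre of the base's underside on the bench.
- stand_seat (a point): on the spine's upper surface, mid-width, at its low end where it meets the lip. x points up the slope, y across it, z out of its surface (35 degrees from vertical). The lip at x = 0 to -8 mm is 30 wide and stands 16 mm above the surface; the surface runs to x = +170 mm.
- rack: fixed drying rack: two level aluminium rails along its y, 300 long, 8 wide, tops 100 above the bench, centred at x = -45 and +45 mm; dark steel end frames at y = -144 and +144 mm below the rail tops; open between the rails down to the bench. Origin at bench level under its middle.
- pedal (a joint): angle of the blow-off pedal: 0 up (at rest), 0.28 rad at its lower stop. A spring returns it; pushing on the pad takes about 4 N at first and about 8 N at the stop.
- pedal_pad (a point): middle of the top of the rubber pad (50 x 50) near the pedal plate's free end; 90 mm from the hinge; about 67 above the bench when up and 42 when fully down. The pedal plate is 120 long, 56 wide, rising at 0.28 rad from the hinge to the free end when up, level when down.
- pedal_base: fixed steel base of the pedal, 150 x 75 x 12; origin under its centre; the free end of the pedal lies towards its -x, the hinge axis (along y) at x = +55, 34 above the bench
- cover: the dark plain wooden slab, 150 x 50 x 12, already drying across the rails near the rack's +y end; origin at the centre of its underside; leave it alone
- jar: small glass jar with black cap, diameter 48, 75 high, bystander; origin under its centre
- tin: rectangular finish tin, 60 x 100 x 150 with a white cap (172 overall), bystander; origin under its centre
- tape: roll of masking tape lying flat, diameter 100, 24 high, bystander; origin under its centre
- sanding_block: cork sanding block 100 x 60 x 35, bystander; origin under its centre
- airbrush: black and steel airbrush, 170 long, 22 high, lying on the bench, bystander
- cup: white mixing cup, diameter 72, 80 high, bystander; origin under its centre
Mind the look-alikes: they are no part of the job. Leave any turquoise look-alike of the headstock alone.

How it is judged:
By the outcome, as a careful person would: the job done as asked, in the order asked, and still so for the second after the job is handed in, with the robot touching nothing.
It also fails if it takes over 61 s, if anything falls off the work surface, if the arm or the gripper's body presses on something with over 40 N, if the wrist force passes 120 N, or if a joint passes its speed limit or range.

## Working session

There is one attempt and no reset: what is moved stays moved. The work goes in short steps, each a Python script; the robot and the scene stay as the last script left them, time stands still between calls to the robot, and variables do not carry over. Pictures are saved under pics/ and viewed, at most 13 in all, crops included, and the job is handed in when it is done.

```bash
mkdir -p pics; python3 - <<'E'
from cell import env,camera,calibration
import cv2,numpy as np
for n in("scene","top"):
    p,d=camera(n);cv2.imwrite(f"pics/{n}0.png",p);np.savez(f"{n}0.npz",p=p,d=d)
    c=calibration(n);print(n,c,(d>0).mean())
s=env.get_state();print(s["time"],s["tcp_pos"],s["orientation"],s["opening"])
E
```

```text
scene {'fx': 484.7049161515223, 'fy': 484.7049161515223, 'cx': 281.1778591933611, 'cy': 214.69706979646924, 'k1': -0.049572502593775096, 'rvec': array([ 0.89271882,  2.65083216, -0.89414369]), 'tvec': array([ 0.38160626, -0.18872896,  1.66969087])} 0.9963180272108844
top {'fx': 535.9224374120062, 'fy': 535.9224374120062, 'cx': 284.78072582539806, 'cy': 204.3261354471787, 'k1': -0.06874166556549693, 'rvec': array([ 2.17365121, -2.21443539,  0.07374318]), 'tvec': array([0.04503434, 0.51148627, 1.47619735])} 0.9962202380952381
0.1 [ 0.26631217 -0.61979544  0.3030222 ] [-7.98519281e-04  9.79482842e-01  2.01525879e-01 -2.11031723e-04] 0.08552160643378348
```

View pics/scene0.png

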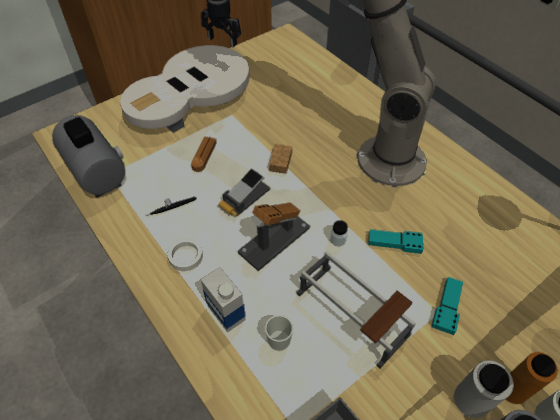

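View pics/top0.png

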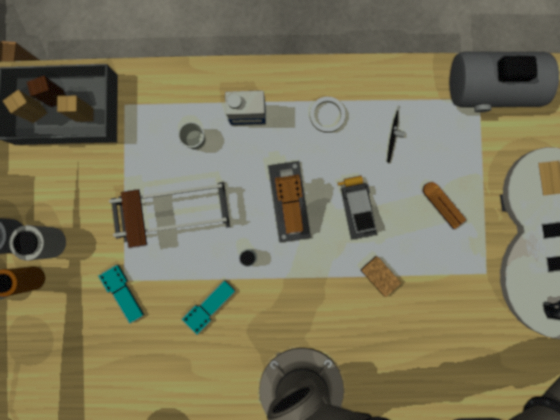

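```bash
cat > h.py <<'E'
import cv2,numpy as np
from cell import calibration
def cloud(d,c):
    v,u=np.mgrid[:420,:560].astype(float)
    K=np.array([[c['fx'],0,c['cx']],[0,c['fy'],c['cy']],[0,0,1]])
    n=cv2.undistortPoints(np.stack([u,v],-1).reshape(-1,1,2),K,np.array([c['k1'],0,0,0,0])).reshape(420,560,2)
    P=np.dstack([n,np.ones((420,560))])*d[...,None]
    R=cv2.Rodrigues(c['rvec'])[0]
    W=(P-c['tvec'])@R
    W[d<=0]=np.nan
    return W
def load(n):
    z=np.load(f"{n}0.npz");return z['p'],cloud(z['d'],calibration(n))
def rect(xy):
    (c,s,a)=cv2.minAreaRect((xy*1000).astype(np.float32))
    b=cv2.boxPoints((c,s,a));e=[b[1]-b[0],b[2]-b[1]]
    e=max(e,key=np.linalg.norm)
    return np.array(c)/1000,np.sort(s),np.degrees(np.arctan2(e[1],e[0]))
E
python3 - <<'E'
from h import *
np.set_printoptions(precision=4,suppress=True)
for n in("top","scene"):
    p,W=load(n);hsv=cv2.cvtColor(p,cv2.COLOR_BGR2HSV)
    X,Y,Z=W[...,0],W[...,1],W[...,2]
    area=(X>.35)&(X<.85)&(Y>-.6)&(Y<.65)
    print(n,"table z",np.nanpercentile(Z[area&(abs(Z)<.02)],[5,50,95]))
    m=((hsv[...,0]<18)&(hsv[...,1]>110)&area&(Z>.012)).astype(np.uint8)
    k,l,st,ce=cv2.connectedComponentsWithStats(m)
    for i in range(1,k):
        if st[i,4]<60:continue
        q=W[l==i];zt=np.median(q[:,2]);t=q[abs(q[:,2]-zt)<.006]
        print(i,st[i],ce[i],"z",np.percentile(q[:,2],[2,50,98]),"med",np.median(q,0),rect(t[:,:2]) )
    # all heights: components above table
    m=(area&(Z>.01)).astype(np.uint8)
    k,l,st,ce=cv2.connectedComponentsWithStats(m)
    for i in range(1,k):
        if st[i,4]<100:continue
        q=W[l==i];print("obj",ce[i],st[i,4],"min",np.percentile(q,1,axis=0),"max",np.percentile(q,99,axis=0),rect(q[:,:2]))
p=np.load("top0.npz")['p'];s=np.load("scene0.npz")['p']
a=cv2.resize(p[150:260,250:480],None,fx=3.4,fy=3.4,interpolation=cv2.INTER_CUBIC)[:370]
cv2.imwrite("pics/c1.png",a)
a=cv2.resize(s[125:275,180:330],None,fx=4,fy=4,interpolation=cv2.INTER_CUBIC)
cv2.imwrite("pics/c2.png",a)
E
```

```text
top table z [-0.0053  0.0003  0.008 ]
12 [ 275  175   29   59 1156] [290.1254 201.4697] z [0.0183 0.1471 0.1806] med [0.5173 0.0224 0.1471] (array([0.5161, 0.0233]), array([31.6028, 60.9511]), np.float32(-78.32765))
13 [424 183  42  45 776] [443.4704 204.4678] z [0.0164 0.0237 0.0298] med [ 0.5033 -0.4072  0.0237] (array([ 0.505, -0.406]), array([ 45.7029, 145.7049]), np.float32(38.96368))
14 [121 191  25  56 983] [132.94   217.9583] z [0.1056 0.1118 0.1178] med [0.4779 0.4329 0.1118] (array([0.4783, 0.4335]), array([ 50.3538, 143.4124]), np.float32(8.389999))
obj [491.7564  85.3518] 3346 min [ 0.7508 -0.5974  0.0547] max [ 0.849  -0.4287  0.2178] (array([ 0.799 , -0.5136]), array([101.9623, 172.7608]), np.float32(-89.98073))
obj [100.4158 121.518 ] 1027 min [0.6963 0.507  0.0108] max [0.847  0.6468 0.1043] (array([0.7727, 0.5783]), array([143.5861, 153.8498]), np.float32(0.2202461))
obj [245.0181 107.5327] 1329 min [0.7381 0.0864 0.0161] max [0.7987 0.1852 0.175 ] (array([0.7688, 0.1364]), array([ 62.9785, 101.2109]), np.float32(-89.25289))
obj [ 74.9891 108.4692] 731 min [0.757  0.
[... 3774 characters left out ...]
0862]), array([ 98.3395, 100.8272]), np.float32(60.873928))
obj [366.0808 307.0289] 2945 min [0.4102 0.1958 0.0118] max [0.5695 0.4986 0.1147] (array([0.4915, 0.3441]), array([152.8939, 301.2325]), np.float32(-83.02469))
obj [223.441  298.3533] 1721 min [0.7417 0.0878 0.0121] max [0.8021 0.1872 0.1735] (array([0.7715, 0.1364]), array([ 62.4784, 103.6063]), np.float32(-88.836845))
obj [279.0015 330.8169] 650 min [0.6705 0.2532 0.0112] max [0.738  0.3208 0.0821] (array([0.7037, 0.2856]), array([71.0946, 71.2804]), np.float32(9.895319))
obj [336.6547 410.8919] 472 min [0.7001 0.5085 0.0114] max [0.7775 0.5668 0.1029] (array([0.7274, 0.5207]), array([ 48.8598, 103.6263]), np.float32(-37.531834))
```

View pics/c1.png

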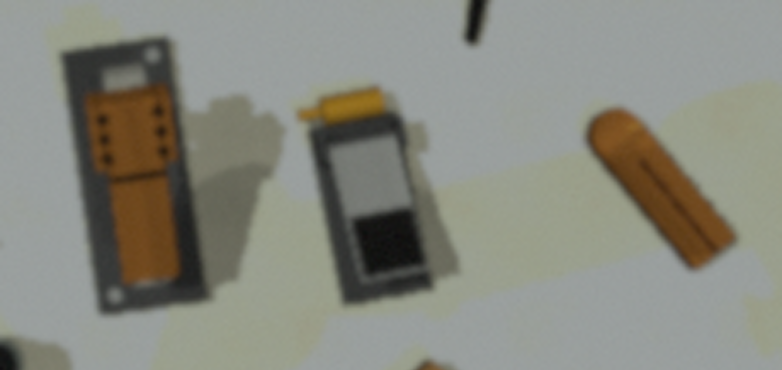

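View pics/c2.png

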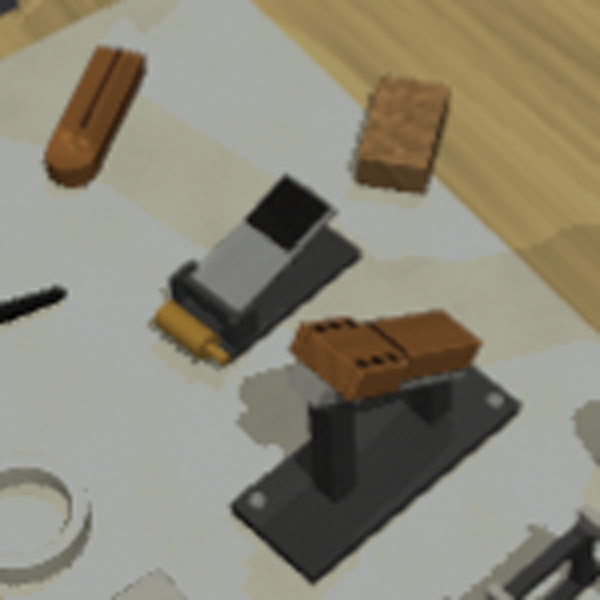

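```bash
cat >> h.py <<'E'
from scipy.spatial.transform import Rotation as Ro
def plane(q,it=300,tol=.003,seed=0):
    g=np.random.default_rng(seed);best=None
    for _ in range(it):
        a,b,c=q[g.choice(len(q),3,False)];n=np.cross(b-a,c-a)
        if np.linalg.norm(n)<1e-6:continue
        n/=np.linalg.norm(n)
        if abs(n[2])<.5:continue
        i=abs((q-a)@n)<tol
        if best is None or i.sum()>best.sum():best=i
    t=q[best];m=t.mean(0);n=np.linalg.svd(t-m)[2][2];n*=np.sign(n[2]);return t,m,n
def toolq(px,n):
    n=np.array(n)/np.linalg.norm(n);px=np.array(px)-n*np.dot(px,n);px/=np.linalg.norm(px)
    z=-n;x=px;y=np.cross(z,x)
    q=Ro.from_matrix(np.stack([x,y,z],1)).as_quat();return q[[3,0,1,2]]
def slopeaxes(yaw,s=np.radians(35)):
    R=Ro.from_euler('z',yaw).as_matrix()
    return R@[np.cos(s),0,np.sin(s)],R@[0,1,0],R@[-np.sin(s),0,np.cos(s)]
def headstock(p,W,lo=(.4,-.05,.08),hi=(.65,.1,.2)):
    hsv=cv2.cvtColor(p,cv2.COLOR_BGR2HSV)
    m=(hsv[...,0]<18)&(hsv[...,1]>90)&np.all(W>lo,2)&np.all(W<hi,2)
    return W[m]
E
python3 - <<'E'
from h import *
from cell import kin
np.set_printoptions(precision=4,suppress=True)
ux,uy,un=slopeaxes(np.radians(7.5))
for n in("top","scene"):
    p,W=load(n);hsv=cv2.cvtColor(p,cv2.COLOR_BGR2HSV)
    t,m,nn=plane(headstock(p,W));print(n,len(t),"HS mean",m,"tilt",np.degrees(np.arccos(nn[2])),"az",np.degrees(np.arctan2(-nn[1],-nn[0])))
    a,b=t@ux,t@uy
    print(" along",np.percentile(a,[0,1,99,100]),"n",np.median(t@un))
    c=[]
    for lo in np.arange(a.min()+.01,a.max()-.01,.015):
        s=b[(a>=lo)&(a<lo+.015)];c.append((lo+.0075,(s.min()+s.max())/2,s.max()-s.min()))
    c=np.array(c);print(c.T)
    # heel plane
    t=W[(hsv[...,0]<18)&(hsv[...,1]>90)&np.all(W>(.42,-.48,.019),2)&np.all(W<(.6,-.33,.035),2)];print(" heel",rect(t[:,:2]),np.median(t[:,2]))
    # rack rails
    R=Ro.from_euler('z',np.radians(7)).as_matrix();L=(W-[.489,.345,0])@R
    m=(L[...,2]>.092)&(L[...,2]<.108)&(abs(L[...,0])<.07)&(abs(L[...,1])<.15)&(hsv[...,1]<90)
    for s in(-1,1):
        q=L[m&(s*L[...,0]>.02)];f=np.polyfit(q[:,1],q[:,0],1);print(" rail",s,len(q),f,np.percentile(q[:,1],[1,99]),np.percentile(q[:,2],[20,50,80]))
    # pedal pad
    R=Ro.from_euler('z',np.radians(11)).as_matrix();m=(hsv[...,2]<60)&np.all(W>(.40,-.22,.045),2)&np.all(W<(.53,-.11,.085),2)
    q=W[m];k,l=cv2.connectedComponents(m.astype(np.uint8));
    i=np.argmax(np.bincount(l[l>0]));q=W[l==i];print(" pad",len(q),q.mean(0),rect(q[:,:2]))
E
```

```text
top 828 HS mean [0.5068 0.0222 0.1412] tilt 34.957531555642646 az 8.736399527605004
 along [0.4052 0.4083 0.5643 0.5673] n -0.1742987170816671
[[ 0.4227  0.4377  0.4527  0.4677  0.4827  0.4977  0.5127  0.5277  0.5427
   0.5577]
 [-0.0433 -0.0442 -0.0432 -0.0437 -0.0442 -0.0435 -0.0442 -0.0441 -0.0439
  -0.0434]
 [ 0.0426  0.0429  0.0431  0.0404  0.0428  0.0428  0.0598  0.0611  0.0612
   0.0601]]
 heel (array([ 0.5042, -0.4065]), array([ 46.474 , 148.2015]), np.float32(38.799294)) 0.023982275140007194
 rail -1 311 [-0.0079 -0.0366] [-0.1457  0.1456] [0.097  0.0992 0.1021]
 rail 1 322 [-0.0105  0.0529] [-0.1444  0.1462] [0.0969 0.0997 0.1027]
 pad 304 [ 0.461  -0.1759  0.0664] (array([ 0.4613, -0.1764]), array([44.8535, 50.355 ]), np.float32(-80.003204))
scene 422 HS mean [0.5127 0.0253 0.1447] tilt 34.675895334093276 az 4.800993896976546
 along [0.41   0.4128 0.5671 0.5709] n -0.17476704494851536
[[ 0.4275  0.4425  0.4575  0.4725  0.4875  0.5025  0.5175  0.5325  0.5475
   0.5625]
 [-0.0428 -0.0427 -0.043  -0.0437 -0.0434 -0.0421 -0.0428 -0.043  -0.0432
  -0.0436]
 [ 0.04    0.0414  0.0415  0.0429  0.0398  0.0433  0.0594  0.0596  0.0613
   0.0616]]
 heel (array([ 0.5087, -0.4055]), array([ 45.1233, 152.3676]), np.float32(39.577602)) 0.024318439324363596
 rail -1 375 [ 0.0007 -0.0333] [-0.1456  0.1466] [0.0957 0.0987 0.1007]
 rail 1 390 [-0.0003  0.0565] [-0.1466  0.1477] [0.0963 0.0986 0.1006]
 pad 198 [ 0.4645 -0.1752  0.0659] (array([ 0.4643, -0.1759]), array([48.2007, 49.3908]), np.float32(10.686977))
```

```bash
python3 - <<'E'
from h import *
from cell import env,kin,camera
np.set_printoptions(precision=4,suppress=True)
ux,uy,un=slopeaxes(np.radians(7.5))
q=toolq(ux,un);qr=toolq(Ro.from_euler('z',7.1,degrees=True).apply([1,0,0]),[0,0,1])
g=ux*(.4883+.005)+uy*-.0436+un*(-.1745+.043)
Rk=Ro.from_euler('z',7.1,degrees=True)
pl=np.array([.499,.346,0])+Rk.apply([0.005,-.048,0])+[0,0,.1+.067]
for P,Q in((g+.1*un,q),(g,q),(g+.06*un,q),(pl+[0,0,.07],qr),(pl,qr)):print(P,kin.inverse_kinematics(P,Q))
env.grip(.085,40)
env.reach(g+.08*un,q);print(env.get_state()["time"])
p,d=camera("wrist");cv2.imwrite("pics/w1.png",p)
print("hit",env.movel(g,.12,stop_force=12))
print(env.grip(0.03,40));s=env.get_state();print(s["time"],s["opening"],s["gripper_force"],s["force"],s["tcp_pos"]-g)
E
```

```text
[0.4242 0.0119 0.2571] None
[0.4811 0.0194 0.1752] None
[0.447  0.0149 0.2244] None
[0.5099 0.299  0.237 ] [-0.0304  0.5392 -0.8137  1.7846  0.4545  1.0161 -2.4664]
[0.5099 0.299  0.167 ] [-0.1322  0.5953 -0.674   1.8389  0.4739  0.8739 -2.4815]Traceback (most recent call last):
  File "<stdin>", line 11, in <module>
cell.PlanningError: the arm cannot take that pose within its joint ranges
```

```bash
python3 - <<'E'
from h import *
from cell import env,kin
np.set_printoptions(precision=3,suppress=True)
ux,uy,un=slopeaxes(np.radians(7.5))
c=ux*.4883+uy*-.0436+un*(-.1745-.012)   # piece centre
for fl in(1,-1):
  for tilt in(0,10,15,20,25,30,35):
    tx,ty,tn=slopeaxes(np.radians(7.5),np.radians(tilt))
    for off in(0.005,):
      P=c+ux*off+.055*tn
      print(fl,tilt,[ (kin.inverse_kinematics(P+h*tn,toolq(fl*tx,tn)) is not None) for h in(0,.04,.08)],kin.inverse_kinematics(P,toolq(fl*tx,tn)))
# tilt sideways: lean about x as well; 35 deg at farther positions
for x in(.5,.6,.7,.8):
  tx,ty,tn=slopeaxes(0);print(x,[kin.inverse_kinematics(np.array([x,.02,z]),toolq(tx,tn)) is not None for z in(.15,.2,.3,.4)])
E
```

```text
1 0 [True, True, True] [ 0.134  0.393 -0.366  2.026  0.201  0.756 -1.793]
1 10 [True, True, True] [ 0.183  0.33  -0.413  2.145  0.283  0.534 -1.871]
1 15 [True, True, True] [ 0.209  0.307 -0.439  2.204  0.363  0.419 -1.949]
1 20 [True, True, True] [ 0.193  0.283 -0.417  2.265  0.472  0.296 -2.059]
1 25 [True, True, True] [-0.729  0.285  0.638  2.379 -1.068  0.184 -0.564]
1 30 [False, True, True] None
1 35 [False, False, False] None
-1 0 [True, True, True] [ 0.472  0.487 -0.797  2.005  0.467  0.839  1.114]
-1 10 [True, True, True] [ 0.534  0.423 -0.84   2.124  0.583  0.625  1.008]
-1 15 [True, True, True] [ 0.579  0.405 -0.881  2.183  0.704  0.527  0.895]
-1 20 [True, True, True] [ 0.713  0.442 -1.039  2.237  0.978  0.495  0.648]
-1 25 [True, True, True] [ 0.171  0.266 -0.391  2.326  0.763  0.179  0.789]
-1 30 [True, True, True] [ 0.686  0.392 -0.98   2.356  1.557  0.341  0.074]
-1 35 [False, False, False] None
0.5 [True, True, True, True]
0.6 [True, True, True, True]
0.7 [True, True, True, True]
0.8 [True, True, True, True]
```

```bash
cat >> h.py <<'E'
PHI=-17
UX,UY,UN=slopeaxes(np.radians(7.5))
SEAT=UX*.4078+UY*-.0436+UN*-.1985
def tp(o,yaw,slope,gx,gz,fl,phi=PHI):
    "TCP pose grasping a piece with origin o, yaw, slope (deg)"
    px,py,pn=slopeaxes(np.radians(yaw),np.radians(slope))
    tx,ty,tn=slopeaxes(np.radians(yaw),np.radians(slope+phi))
    return np.array(o)+px*gx+pn*gz+.055*tn, toolq(fl*tx,tn), pn
RK=Ro.from_euler('z',7.1,degrees=True)
HS_S=(SEAT+UX*.0805,7.5,35,.006,.012)
HS_R=(np.array([.499,.346,.1])+RK.apply([0,-.048,0]),7.1,0,.006,.012)
HE_B=(np.array([.5066,-.406,0]),39.1,0,0,.020)
HE_S=(SEAT+UX*.075,7.5,35,0,.020)
E
python3 - <<'E'
from h import *
from cell import env,kin
np.set_printoptions(precision=2,suppress=True)
for phi in(-13,-17,-20):
 for fl in(1,-1):
  for nm,k,hs in(("HS_S",HS_S,(0,.03,.07)),("HS_R",HS_R,(0,.03,.07)),("HE_B",HE_B,(0,.05,.1)),("HE_S",HE_S,(0,.03,.07))):
    P,Q,n=tp(*k,fl,phi)
    print(phi,fl,nm,[kin.inverse_kinematics(P+h*n,Q) is not None for h in hs],kin.inverse_kinematics(P,Q))
E
```

```text
-13 1 HS_S [True, True, True] [ 0.11  0.27 -0.32  2.29  0.46  0.24 -2.06]
-13 1 HS_R [True, True, True] [-0.17  0.68 -0.59  1.68  0.27  1.09 -2.28]
-13 1 HE_B [True, True, True] [ 0.47  0.74  0.01  1.72  0.28  0.8  -0.61]
-13 1 HE_S [True, True, True] [ 0.12  0.25 -0.33  2.32  0.47  0.22 -2.07]
-13 -1 HS_S [True, True, True] [ 0.76  0.46 -1.1   2.26  1.1   0.49  0.54]
-13 -1 HS_R [True, True, True] [ 0.08  0.84 -1.01  1.67  0.58  1.22  0.61]
-13 -1 HE_B [True, True, True] [ 1.21  1.12 -1.2   1.66  1.22  1.41  1.95]
-13 -1 HE_S [True, True, True] [ 0.59  0.34 -0.87  2.29  0.92  0.36  0.67]
-17 1 HS_S [True, True, True] [ 0.23  0.3  -0.46  2.24  0.44  0.35 -2.03]
-17 1 HS_R [True, True, True] [-0.18  0.71 -0.57  1.64  0.22  1.16 -2.25]
-17 1 HE_B [True, True, True] [ 0.42  0.76  0.04  1.7   0.33  0.84 -0.67]
-17 1 HE_S [True, True, True] [ 0.26  0.28 -0.49  2.26  0.46  0.35 -2.04]
-17 -1 HS_S [True, True, True] [ 0.62  0.4  -0.92  2.22  0.81  0.48  0.79]
-17 -1 HS_R [True, True, True] [ 0.04  0.84 -0.95  1.62  0.5   1.26  0.67]
-17 -1 HE_B [True, True, True] [ 1.17  1.14 -1.2   1.64  1.25  1.48  1.92]
-17 -1 HE_S [True, True, True] [ 0.71  0.42 -1.02  2.24  0.88  0.5   0.73]
-20 1 HS_S [True, True, True] [ 0.21  0.31 -0.44  2.2   0.36  0.42 -1.95]
-20 1 HS_R [True, True, True] [-0.18  0.73 -0.56  1.6   0.2   1.21 -2.22]
-20 1 HE_B [True, True, True] [ 0.39  0.77  0.06  1.69  0.36  0.87 -0.71]
-20 1 HE_S [True, True, True] [ 0.23  0.29 -0.46  2.23  0.37  0.41 -1.96]
-20 -1 HS_S [True, True, True] [ 0.58  0.41 -0.88  2.18  0.7   0.53  0.9 ]
-20 -1 HS_R [True, True, True] [ 0.02  0.85 -0.91  1.58  0.44  1.3   0.72]
-20 -1 HE_B [True, True, True] [ 1.15  1.15 -1.2   1.63  1.27  1.53  1.9 ]
-20 -1 HE_S [True, True, True] [ 0.64  0.4  -0.94  2.21  0.73  0.53  0.86]
```

```bash
python3 - <<'E'
from h import *
from cell import env,camera
np.set_printoptions(precision=4,suppress=True)
P,Q,n=tp(*HS_S,1)
env.reach(P+.09*n,Q);print(env.get_state()["time"])
p,d=camera("wrist");cv2.imwrite("pics/w1.png",p)
print("hit",env.movel(P,.15,stop_force=12))
env.grip(0.03,50);s=env.get_state();print(s["time"],s["opening"],s["gripper_force"],s["force"],s["tcp_pos"]-P)
E
```

```text
2.6917
hit False
3.9583 0.04277719642502076 50.35367667675018 [-4.612 -0.659  8.419] [-0.     -0.0002  0.0008]
```

View pics/w1.png

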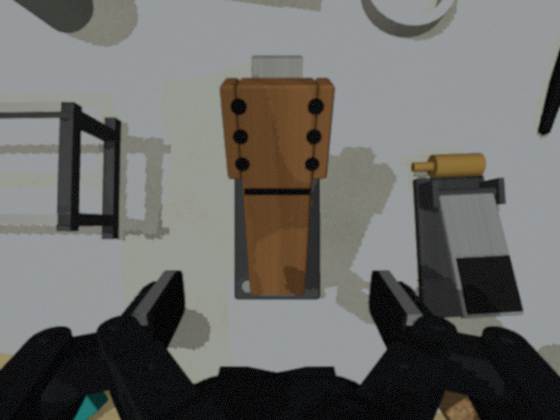

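```bash
python3 - <<'E'
from h import *
from cell import env,camera
np.set_printoptions(precision=4,suppress=True)
P,Q,n=tp(*HS_S,1)
env.movel(P+.07*n+[0,0,.02],.15)
P,Q,n=tp(*HS_R,1)
env.reach(P+[0,0,.06],Q);s=env.get_state();print(s["time"],s["opening"],s["force"])
env.movel(P+[0,0,.012],.12)
p,d=camera("scene");cv2.imwrite("pics/s2.png",cv2.resize(p[200:380,220:460],None,fx=3,fy=3,interpolation=cv2.INTER_CUBIC))
W=cloud(d,calibration("scene"));t,m,nn=plane(headstock(p,W,(.38,.22,.09),(.65,.36,.2)))
print("HS",m,"tilt",np.degrees(np.arccos(nn[2])),nn,rect(t[:,:2]))
s=env.get_state();print(s["time"],s["force"])
E
```

```text
5.7917 0.04315748093394939 [ 0.4679  0.0425 -1.6783]
HS [0.5187 0.3028 0.1341] tilt 0.6085044668095375 [-0.0043  0.0097  0.9999] (array([0.5036, 0.297 ]), array([ 62.1436, 159.1266]), np.float32(7.553585))
6.3917 [-0.2631  0.051  -0.9396]
```

View pics/s2.png

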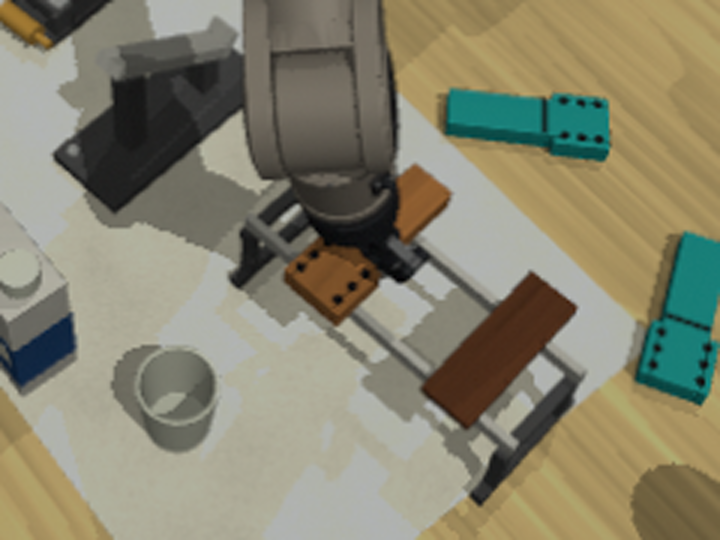

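```bash
python3 - <<'E'
from h import *
from cell import env,camera
np.set_printoptions(precision=4,suppress=True)
P,Q,n=tp(*HS_R,1)
print("touch",env.movel(P+[0,0,-.006],.02,stop_force=3));s=env.get_state();print(s["time"],s["tcp_pos"]-P,s["force"])
env.grip(.07);s=env.get_state();print(s["time"],s["opening"],s["force"])
t=Ro.from_quat(Q[[1,2,3,0]]).apply([0,0,1])
env.movel(s["tcp_pos"]-.09*t,.2)
P,Q,n=tp(*HE_B,1)
env.reach(P+[0,0,.1],Q);print(env.get_state()["time"])
for c in("top","scene"):
    p,d=camera(c);cal=calibration(c);W=cloud(d,cal);np.savez(c+"1.npz",p=p,d=d)
    t,m,nn=plane(headstock(p,W,(.38,.22,.09),(.65,.36,.2)))
    print(c,"HS",len(t),m,np.degrees(np.arccos(nn[2])),rect(t[:,:2]))
    L=np.stack([(W-SEAT)@UX,(W-SEAT)@UY,(W-SEAT)@UN],-1)
    q=L[(L[...,0]>.005)&(L[...,0]<.2)&(abs(L[...,1])<.03)&(abs(L[...,2])<.008)]
    f=np.polyfit(q[:,0],q[:,1],1);print(" spine",len(q),np.percentile(q,[1,50,99],axis=0),f,np.polyfit(q[:,0],q[:,2],1))
    q=L[(L[...,0]>-.03)&(L[...,0]<.02)&(abs(L[...,1])<.03)&(L[...,2]>.01)&(L[...,2]<.03)];print(" lip",len(q),np.percentile(q,[2,50,98],axis=0) if len(q) else 0)
p,d=camera("wrist");cv2.imwrite("pics/w3.png",p)
E
```

```text
touch True
6.9833 [0.     0.     0.0014] [ 0.0039 -0.4803  5.3536]
7.3583 0.06993878061551619 [ 0.0726 -0.035   0.0042]
10.4833
top HS 786 [0.5089 0.2986 0.1234] 0.6441218514676363 (array([0.5008, 0.2987]), array([ 60.5943, 156.9486]), np.float32(5.522673))
 spine 642 [[ 0.0065 -0.0148 -0.0063]
 [ 0.092  -0.      0.0003]
 [ 0.167   0.0147  0.0063]] [-0.0036  0.0003] [-0.0048  0.0006]
 lip 38 [[-0.0127 -0.0141  0.011 ]
 [-0.0051 -0.0008  0.0174]
 [-0.0015  0.0133  0.0209]]
scene HS 871 [0.5122 0.2991 0.1231] 1.725312974403685 (array([0.5028, 0.2978]), array([ 62.3323, 159.781 ]), np.float32(7.815831))
 spine 353 [[ 0.0063 -0.0167 -0.0078]
 [ 0.0977  0.0024 -0.0004]
 [ 0.1694  0.0152  0.0025]] [-0.0114  0.0023] [-0.0077 -0.0004]
 lip 30 [[-0.01   -0.0161  0.0104]
 [-0.0032 -0.0024  0.0154]
 [ 0.0044  0.0128  0.0192]]
```

View pics/w3.png

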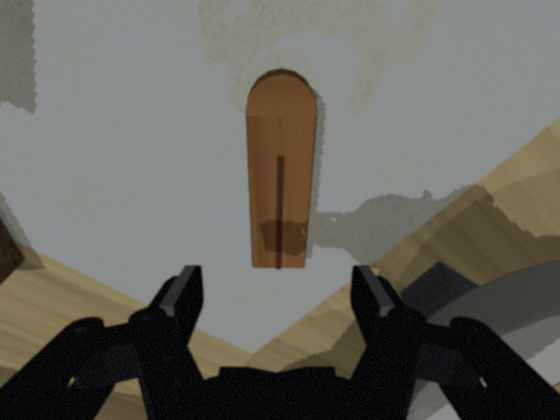

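```bash
sed -i 's/,0,.020)$/,0,.023)/;s/,35,0,.020)/,35,0,.023)/' h.py; python3 - <<'E'
from h import *
from cell import env,camera
np.set_printoptions(precision=4,suppress=True)
P,Q,n=tp(*HE_B,1);print(P)
print("hit",env.movel(P,.12,stop_force=8))
env.grip(.03,50);s=env.get_state();print(s["time"],s["opening"],s["gripper_force"],s["force"],s["tcp_pos"]-P)
env.movel(P+[0,0,.22],.25)
P,Q,n=tp(*HE_S,1)
env.reach(P+.06*n+.015*UX,Q)
env.movel(P+.012*n+.004*UX,.12)
s=env.get_state();print(s["time"],s["opening"],s["force"])
for c in("top","scene"):
    p,d=camera(c);W=cloud(d,calibration(c));q=headstock(p,W,(.38,-.06,.07),(.65,.11,.24))
    t,m,nn=plane(q);L=np.stack([(t-SEAT)@UX,(t-SEAT)@UY,(t-SEAT)@UN],1)
    print(c,len(t),"tilt",np.degrees(np.arccos(nn[2])),"az",np.degrees(np.arctan2(-nn[1],-nn[0])),np.percentile(L,[1,50,99],axis=0))
cv2.imwrite("pics/s4.png",cv2.resize(p[150:290,190:350],None,fx=4,fy=4,interpolation=cv2.INTER_CUBIC))
E
```

```text
[ 0.5191 -0.3959  0.0756]
hit False
11.9417 0.04267842955895474 52.59113967418671 [0.9961 0.9025 6.2783] [ 0.0008 -0.0002  0.0012]
15.1083 0.04292639870665263 [ 0.2365 -0.3663 -0.9716]
top 312 tilt 35.896978254399244 az 6.118743806189272 [[ 0.083  -0.0207  0.0328]
 [ 0.1168  0.001   0.0356]
 [ 0.1504  0.0219  0.039 ]]
scene 225 tilt 34.53032727211246 az 2.2977174600789056 [[ 0.0209 -0.022   0.0303]
 [ 0.1065 -0.001   0.0351]
 [ 0.1544  0.0232  0.0371]]
```

View pics/s4.png

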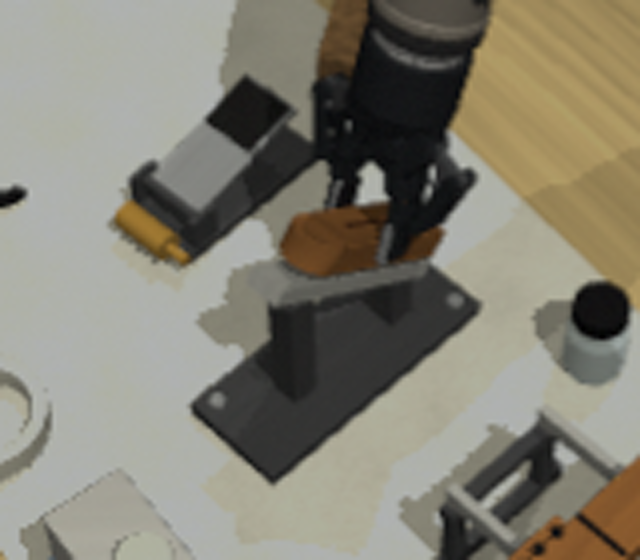

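```bash
python3 - <<'E'
from h import *
from cell import env,camera
np.set_printoptions(precision=4,suppress=True)
P,Q,n=tp(*HE_S,1)
def rep(k,r):
    s=env.get_state();e=s["tcp_pos"]-P;print(k,r,s["time"],"dx,dy,dn",e@UX,e@UY,e@n,"F",s["force"]@UX,s["force"]@UY,s["force"]@n);return s["tcp_pos"]
env.movel(P+.012*n+.007*UX,.05)
r=env.movel(P-.006*n+.007*UX,.02,stop_force=3);c=rep("down",r)
env.movel(c+.0008*n,.02);c=rep("up",0)
r=env.movel(c-.016*UX,.02,stop_force=3);c=rep("lip",r)
r=env.movel(c-.004*n,.01,stop_force=2.5);c=rep("down2",r)
E
```

```text
down True 16.0667 dx,dy,dn 0.00691045081130052 3.3761176683772916e-05 0.000547163637343124 F 1.0656122075292425 0.09139219950252786 5.96196051655193
up 0 16.3167 dx,dy,dn 0.006787797595402442 9.18276017678945e-05 0.0011837539251890444 F -0.35677736752384187 0.4141032381385238 -1.136278890131558
lip True 16.8333 dx,dy,dn -0.0014798651521300138 0.00011867381156418142 0.001129421424494368 F 1.9737323097036028 0.5701190923399693 -1.4022041193053563
down2 True 17.05 dx,dy,dn -0.0014067607514084905 0.00013774648644865588 0.0005524345913824533 F 1.4140949877201179 0.6678759624846661 4.055739823352227
```

Lip and surface both contacted. Release, retreat, check.

```bash
python3 - <<'E'
from h import *
from cell import env,camera
np.set_printoptions(precision=4,suppress=True)
P,Q,n=tp(*HE_S,1)
t=Ro.from_quat(Q[[1,2,3,0]]).apply([0,0,1])
env.grip(.07);s=env.get_state()
env.movel(s["tcp_pos"]-.09*t,.15)
qd=toolq([1,0,0],[0,0,1])
env.reach(np.array([.50,-.16,.26]),qd)
env.grip(0.0,20);print(env.get_state()["time"],env.get_state()["opening"])
for c in("top","scene"):
    p,d=camera(c);W=cloud(d,calibration(c));q=headstock(p,W,(.38,-.06,.07),(.65,.11,.24))
    t,m,nn=plane(q);L=np.stack([(t-SEAT)@UX,(t-SEAT)@UY,(t-SEAT)@UN],1)
    print(c,len(t),"tilt",np.degrees(np.arccos(nn[2])),"az",np.degrees(np.arctan2(-nn[1],-nn[0])),np.percentile(L,[1,50,99],axis=0))
    for lo in(.03,.06,.09,.11):
        b=L[(L[:,0]>lo)&(L[:,0]<lo+.025),1];print("  mid",lo,(b.max()+b.min())/2 if len(b) else 0)
    cv2.imwrite(f"pics/{c}5.png",cv2.resize(p[150:290,190:350] if c=="scene" else p[150:270,100:380],None,fx=4 if c=="scene" else 2.8,fy=4 if c=="scene" else 2.8,interpolation=cv2.INTER_CUBIC))
E
```

```text
19.6 -1.7644077291834516e-05
top 623 tilt 34.85675977516258 az 11.241963200315345 [[-0.     -0.0203  0.0211]
 [ 0.0747 -0.0004  0.0245]
 [ 0.1443  0.0223  0.0279]]
  mid 0.03 0.0011476890089448886
  mid 0.06 0.0007793070871482885
  mid 0.09 0.0009383449164005568
  mid 0.11 0.000528275334551423
scene 318 tilt 34.82722702964003 az 3.7010803290817167 [[ 0.0057 -0.0183  0.0193]
 [ 0.0802  0.0035  0.0237]
 [ 0.1474  0.0229  0.026 ]]
  mid 0.03 0.0028353917828770874
  mid 0.06 0.001898845250239336
  mid 0.09 0.0019127090652546752
  mid 0.11 0.0021760488064920414
```

View pics/scene5.png

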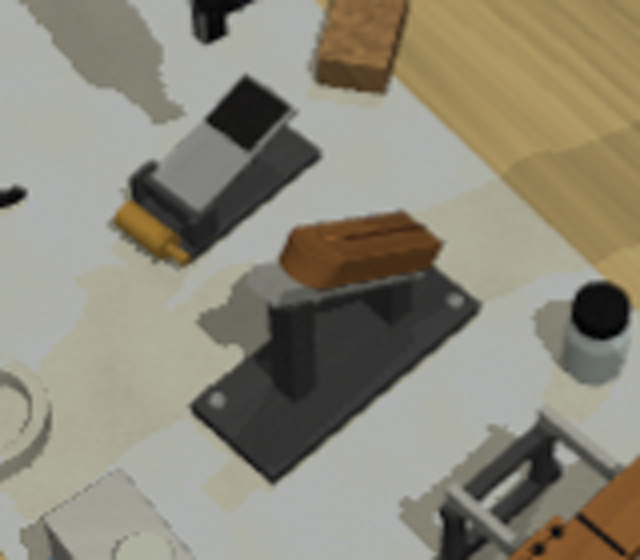

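```bash
python3 - <<'E'
from h import *
from cell import env,camera
np.set_printoptions(precision=4,suppress=True)
a=np.radians(11);q=toolq([np.cos(a),np.sin(a),0],[0,0,1])
p=np.array([.461,-.1763,0])
env.reach(p+[0,0,.073+.09],q)
r=env.movel(p+[0,0,.073+.055],.05,stop_force=15);s=env.get_state();print(r,s["tcp_pos"][2]-.073,s["force"])
r=env.movel(p+[0,0,.073+.032],.03,stop_force=18);s=env.get_state();print(r,s["tcp_pos"]-[0,0,.073],s["force"],s["time"])
env.dwell(.2);s=env.get_state();print(s["tcp_pos"][2]-.073,s["force"])
c,d=camera("scene");cv2.imwrite("pics/s6.png",cv2.resize(c[150:240,190:310],None,fx=5,fy=5,interpolation=cv2.INTER_CUBIC))
E
```

```text
False 0.05498216709655325 [-2.6882 -0.3838  5.1423]
True [ 0.4605 -0.1764  0.0414] [-4.5764 -0.4963 16.771 ] 21.5917
0.041380068178647006 [-3.8178  0.8932 16.3488]
```

View pics/s6.png

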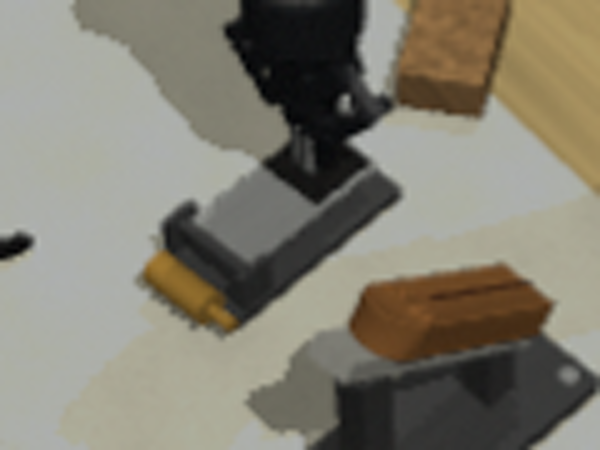

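The pedal is level, at its stop (16 N against 8 N of spring). Now I release it and check the final state.

```bash
python3 - <<'E'
from h import *
from cell import env,camera,job
np.set_printoptions(precision=4,suppress=True)
s=env.get_state();P=s["tcp_pos"]
env.movel([P[0],P[1],.15],.08);env.movel([P[0],P[1],.32],.2)
env.reach([.35,-.5,.32],s["orientation"]);env.dwell(.3)
a=[]
for c in("top","scene"):
    p,d=camera(c);W=cloud(d,calibration(c));hsv=cv2.cvtColor(p,cv2.COLOR_BGR2HSV)
    m=(hsv[...,2]<60)&np.all(W>(.42,-.21,.03),2)&np.all(W<(.51,-.13,.085),2);print(c,"pad",np.median(W[m],0),env.get_state()["time"])
    a.append(p)
cv2.imwrite("pics/f7.png",np.vstack([a[0][80:300,90:490],a[1][130:360,90:490]]))
E
```

```text
top pad [ 0.4606 -0.1763  0.0665] 25.1
scene pad [ 0.4645 -0.175   0.066 ] 25.15
```

View pics/f7.png

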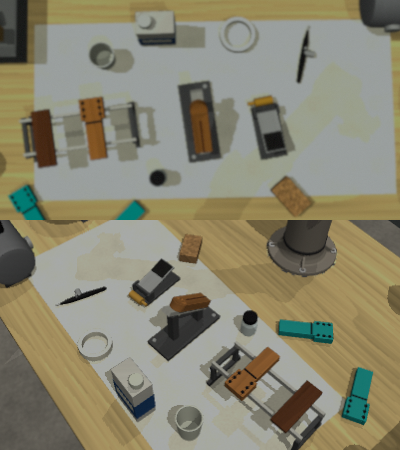

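The final view shows the headstock flat across both rails at about (93,127) in the top half, the heel on the stand at about (201,125), and the pedal sprung back up. Nothing else has moved.

```bash
python3 -c "
from cell import job
print(job.job_done())"
```

```text
the job is handed in; nothing more can be done
None
```

The job is handed in, done in about 25 s of the 61 s allowed: the headstock lies flat on the rack with its holes up, the heel is on the stand against the lip, and the pedal was pressed to its stop and sprang back.

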